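# Key the sample carousel to its drive

### The arm

A 6-joint arm with a two-finger parallel gripper is mounted at the origin on the work surface. World frame = base frame: x ahead of the robot, y to its left, z up, the work surface at z = 0. Lengths are in m, angles in rad, forces in N, time in s.
With the tool pointing down it reaches from about 0.35 to 0.85 m from the base axis. Payload 8.1 kg.
Tool frame: the origin (TCP) lies at the very end of the fingers, on their centre line; the grasp point (between the pads) lies 19 mm behind it; z points along the fingers, y is the direction in which the jaws open and shut (so a half turn about z gives the same grasp; the last joint's range is limited). The gripper opens to 85 mm and grips with 20 to 120 N. Pads are 22 mm wide; open, the fingers measure 114 mm over their backs; the gripper's body (76 mm by 85 mm) begins 54 mm behind the grasp point. The pads swing forward as they close: fully open they stand 13 mm farther back than shut.
Start: joints at [-1.372, 0.13, 1.488, -0, 1.523, -0.085], TCP at [0.168, -0.576, 0.231] pointing down, gripper open.
Joint ranges: [-2.96, 2.96], [-0.89, 2.26], [0.02, 2.5], [-1.34, 4.48], [0, 2.73], [-2.66, 2.66]. Speed limits (rad/s): [2.39, 2.39, 2.79, 3.14, 3.14, 3.14].

### API

Orientations are given as a unit quaternion [w, x, y, z].
In Python, from bench import sensors, vision, close_job gives the robot as it stands.
- The arm moves only by the shell command python3 -m creep 'ROWS' [FORCE]. ROWS is a JSON object of lists of equal length, an entry for each row: "delta_pos": the shift along the tool's x, y, z in mm, a list of three; "delta_rot": the turn, a rotation vector about the tool's x, y, z in degrees, a list of three; "fingers": the opening, from 0 (shut) to 1 (fully open). A call has 1 to 10 rows; each row shifts and turns the commanded pose from where the row before left it, along the tool's axes as they then stand; what a row does not reach is not made up. A row lasts 1/10 s, in which the tool goes at most 50 mm and 8.59 degrees, less where a joint would pass 70% of its speed; a pose out of reach is approached as far as the arm can. A call with a gripper value outside its range is refused whole. The fingers move at their own pace and stop on an object; FORCE is the grip in N (left out, the last holds). Time passes only in rows, so rows that do not move let the fingers close. It gives the time, the measured TCP pose, the force and the opening at its end, in the units of the state.
- sensors.sense(): the state, without advancing time (a new reading comes with each control period).
- vision.read_camera(name): name is "scene" or "top" or "wrist"; returns the picture (384x512x3 uint8, blue, green, red); there is no depth.
- vision.camera_info(name): a dict with "fx", "fy", "cx", "cy" (pixels), "view" (4x4, takes a point from world to camera coordinates). Camera axes: x right, y up, looking along -z (the intrinsics and any distortion apply to the point x, -y, -z); pixel columns grow to the right and rows downward; lengths in m; the calibration is good to about 2 mm. A picture is of the moment at which its call begins: read the wrist's pose just before it. camera_info takes no time and is no camera call; for the wrist camera it gives the pose at the moment of the call.
- close_job(): hands the job in, once; it reports no verdict.
The state is a dict: "clock": time; "joints": joint angles; "qvel": joint speeds; "effort": joint torques, N m; "eef_pos": TCP position; "eef_rot": TCP orientation; "ft_force": force on the tool from outside, world axes, zero at the start; "wrist_torque": the same for the moment, N m; "width": opening from 0.0 (shut) to 1.0 (fully open).
Only numpy, scipy, OpenCV 4.12 (cv2) and the standard library are available. Lean on these libraries where they do the work, as an engineer would, in place of code of your own. Each camera call takes 0.05 s, during which the arm holds its last target.

### The job

The sample carousel on the bench needs its drive spindle. Lift the spindle with the flat-bladed shank and the bar-shaped grip out of the blue-grey rest, turn it so that the blade matches the slot in the carousel's hub, and put it in fully home, upright, with its flange flat on the hub. Leave the round and the square spindle in the rest.

Things in the scene. Friction and masses are not known exactly. Their poses are not given: they have to be found in the camera images.
- flat_spindle: Aluminium, 0.12-0.24 kg, hangs upright by its flange in the rest. Origin: centre of the flange's underside (72 mm up at the start), z up. Round flange, diameter 60, 8 thick. Above it a grip bar 44 long (x), 14 thick (y), 36 high, top at z 44. Below it a flat blade 30 wide (x), 12 thick (y), 42 long, last 6 mm stepped to 25 x 8. The bar shows how the blade lies; a half turn about z is the same.
- round_spindle: Not to be used. As the flat one, with the same flange, height and origin, but its grip is a round knob (diameter 32) and its shank round (28). The rest: a fixed blue-grey plate 262 x 90 mm on two end panels, top 72 mm up, with three 40 mm square openings in a row, 85 mm apart, one per spindle; which is where varies.
- square_spindle: Not to be used. As the flat one, with the same flange, height and origin, but its grip is a 30 x 30 mm square block, 36 mm high, and its shank 26 x 26 mm square. It hangs in the same blue-grey rest.
- hub_slot (a point): Centre of the slot's mouth, in the hub's top, 100 mm up; z up. Slot 40 long (x), 22 wide (y), 50 deep: 5 mm of play around the blade. Hub: fixed grey metal block 76 x 76 mm amid a round carousel (diameter 264) that does not turn; vials (tops 75 mm up) ring it at radius 105. Carousel left and rest right, or swapped. Fully home, the flat spindle's origin is level with this point.
Not all that is in view belongs to the job. Leave any green or red look-alike of the flat_spindle alone.

How it is judged:
By the outcome, as a careful person would: the job done as asked, in the order asked, and still so for the second after the job is handed in, with the robot touching nothing.
It also fails if it takes over 48 s, if anything falls off the work surface, if the arm or the gripper's body presses on something with over 40 N, if the wrist force passes 120 N, or if a joint passes its speed limit or range.

## Working session

There is one attempt and no reset: what is moved stays moved. The work goes in short steps, Python scripts to look and compute and a shell command to move; the robot and the scene stay as the last step left them, time stands still between calls to the robot, and variables do not carry over. Pictures are saved under pics/ and viewed, and the job is handed in when it is done.

```bash
ls; mkdir -p pics; python3 - <<'E'
from bench import sensors, vision
import cv2, numpy as np
print(sensors.sense())
for n in ("scene","top","wrist"):
    ci=vision.camera_info(n)
    im=vision.read_camera(n); cv2.imwrite(f"pics/{n}0.png",im)
    print(n,{k:np.round(v,4).tolist() if k!='x' else v for k,v in ci.items()})
E
```

```text
pics
{'clock': 0.0, 'joints': array([-1.37243937e+00,  1.31217242e-01,  1.48929436e+00,  2.32288469e-05,
        1.52302985e+00, -8.54110467e-02]), 'qvel': array([ 4.26709746e-05, -1.15380630e-03,  4.56862069e-04, -1.19911671e-03,
       -9.34470669e-04,  1.30513701e-04]), 'effort': array([ 3.75429427e-04, -5.69391310e+01, -5.00557745e+01,  6.65975861e-06,
        1.43874538e-02,  2.07130952e-06]), 'eef_pos': array([ 0.16789525, -0.57543564,  0.23020268]), 'eef_rot': array([-9.73499533e-04,  9.89950950e-01,  1.41407805e-01, -4.34157582e-05]), 'ft_force': array([ 1.09417577,  0.53247269, -0.04483114]), 'wrist_torque': array([-0.02407585, -0.03036335, -0.00579533]), 'width': 1.0003964455378516}
scene {'fx': 429.4679, 'fy': 429.4679, 'cx': 250.2377, 'cy': 186.7243, 'view': [[-0.8448, 0.535, -0.0087, 0.4997], [-0.4496, -0.701, 0.5535, 0.1781], [0.29, 0.4715, 0.8328, -1.1429], [0.0, 0.0, 0.0, 1.0]]}
top {'fx': 425.6158, 'fy': 425.6158, 'cx': 260.2254, 'cy': 195.0117, 'view': [[-0.0141, -0.9999, 0.0003, -0.0228], [0.9935, -0.014, 0.1127, -0.5834], [-0.1127, 0.0019, 0.9936, -1.0674], [0.0, 0.0, 0.0, 1.0]]}
wrist {'fx': 272.3991, 'fy': 272.3991, 'cx': 261.7204, 'cy': 191.4097, 'view': [[0.28, -0.96, -0.0019, -0.5991], [0.9255, 0.2704, -0.265, 0.033], [0.2549, 0.0725, 0.9642, -0.3778], [0.0, 0.0, 0.0, 1.0]]}
```

View pics/scene0.png

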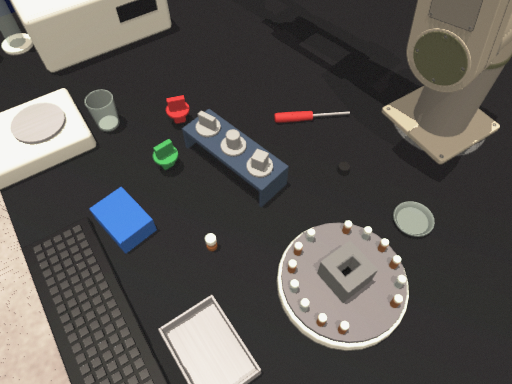

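View pics/top0.png

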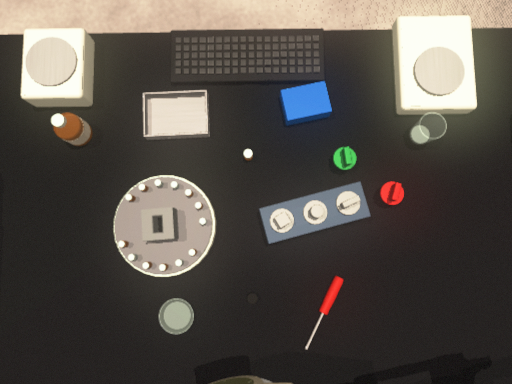

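View pics/wrist0.png

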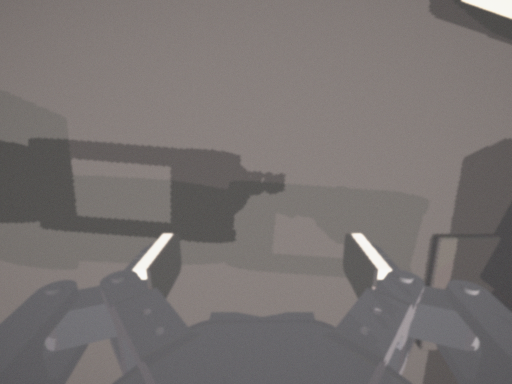

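The top view shows the flat spindle at about (348,203), at the right end of the rest. The round one is at (315,212), the square one at (282,221) and the hub at (158,224). In the scene view the flat spindle is at (207,122) and the hub slot at (347,267). I'll zoom in next.

```bash
python3 - <<'E'
import cv2, numpy as np
t=cv2.imread('pics/top0.png'); s=cv2.imread('pics/scene0.png')
def c(im,x,y,w=25): return cv2.resize(im[y-w:y+w,x-w:x+w],(400,300*4//3),interpolation=cv2.INTER_NEAREST)
a=np.hstack([c(t,348,203),c(t,158,224)]); 
b=np.hstack([c(s,207,122),c(s,347,267,35)])
cv2.imwrite('pics/z1.png',cv2.resize(np.vstack([a,b]),(600,600),interpolation=cv2.INTER_AREA))
E
```

```text
(no output)
```

View pics/z1.png

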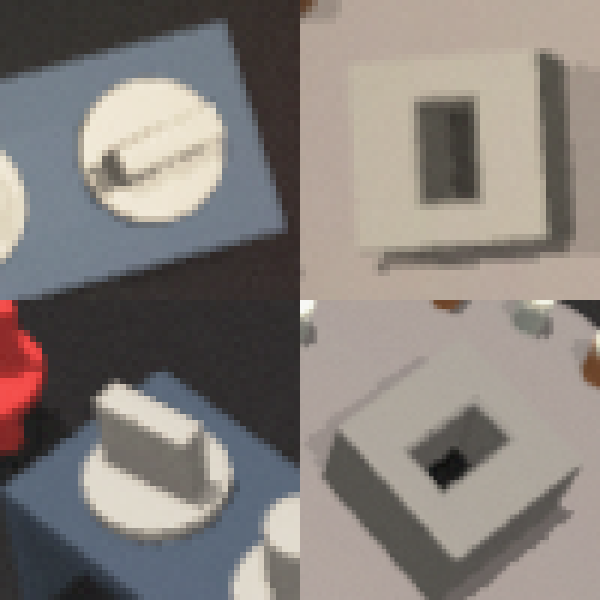

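```bash
cat > h.py <<'E'
import numpy as np, cv2
from bench import sensors, vision
def ray(ci,u,v):
    V=np.array(ci['view']);R=V[:3,:3];t=V[:3,3]
    d=np.array([(u-ci['cx'])/ci['fx'],-(v-ci['cy'])/ci['fy'],-1.0])
    return -R.T@t, R.T@d/np.linalg.norm(d)
def onz(ci,p,z):
    o,d=ray(ci,*p); return o+d*(z-o[2])/d[2]
def tri(a,b):
    (o1,d1),(o2,d2)=a,b
    A=np.stack([d1,-d2],1); s=np.linalg.lstsq(A,o2-o1,rcond=None)[0]
    p,q=o1+s[0]*d1,o2+s[1]*d2
    return (p+q)/2,np.linalg.norm(p-q)
def proj(ci,P):
    V=np.array(ci['view']);c=V[:3,:3]@np.asarray(P)+V[:3,3]
    return np.array([ci['cx']+ci['fx']*c[0]/-c[2], ci['cy']+ci['fy']*c[1]/c[2]])
E
python3 - <<'E'
from h import *
T=vision.camera_info('top');S=vision.camera_info('scene')
print('dist' , [k for k in T])
# slot corners from zoomed crops (pixel edges -> centres -0.5)
zt=np.array([(416,97),(479,97),(479,203),(416,203)],float); zt[:,0]-=300; st=zt/6+[133,199]-.5
zs=np.array([(476,404),(510,438),(443,491),(407,453)],float)-[300,300]; ss=zs*70/300+[312,232]-.5
print('top z=.1',[np.round(onz(T,p,.1),4)[:2].tolist() for p in st])
print('scene z=.1',[np.round(onz(S,p,.1),4)[:2].tolist() for p in ss])
p,e=tri(ray(T,*st.mean(0)),ray(S,*ss.mean(0))); print('slot tri',np.round(p,4),e)
# flange outline
for n,ci,c,r in(('top',T,(348,203),14),('scene',S,(207,124),16)):
    im=cv2.imread(f'pics/{n}0.png'); hsv=cv2.cvtColor(im,cv2.COLOR_BGR2HSV)
    m=((hsv[...,1]<60)&(hsv[...,2]>100)).astype(np.uint8)
    k,l,stt,cen=cv2.connectedComponentsWithStats(m); i=l[c[1],c[0]+0]; print(n,i,stt[i],cen[i])
# bar top corners
bt=np.array([(118,150),(213,109),(222,143),(124,180)],float)/6+[323,178]-.5
bs=(np.array([(95,398),(118,383),(203,428),(188,445)],float)-[0,300])/6+[182,97]-.5
print(bt.mean(0),bs.mean(0))
p,e=tri(ray(T,*bt.mean(0)),ray(S,*bs.mean(0))); print('bar tri',np.round(p,4),e)
for ci,b in((T,bt),(S,bs)):
    q=np.array([onz(ci,x,.116)[:2] for x in b]); print(np.round(q,4).tolist(), q.mean(0))
fc=np.array([(152,150),(157,457-300)],float)/6+[[323,178],[182,97]]-.5
p,e=tri(ray(T,*fc[0]),ray(S,*fc[1])); print('flange tri',np.round(p,4),e)
E
```

```text
dist ['fx', 'fy', 'cx', 'cy', 'view']
top z=.1 [[0.5314, 0.2314], [0.531, 0.2061], [0.4885, 0.2056], [0.4888, 0.2308]]
scene z=.1 [[0.4901, 0.2068], [0.488, 0.2274], [0.5285, 0.2307], [0.5306, 0.2085]]
slot tri [0.5098 0.2185 0.1005] 0.0002512984440862238
top 259 [ 260  182  110   62 3832] [314.1098643  212.07776618]
scene 10 [195 110  26  29 526] [206.66920152 124.72053232]
[350.70833333 201.75      ] [206.66666667 115.41666667]
bar tri [ 0.5544 -0.2463  0.1168] 0.0001656742439645315
[[0.5529, -0.226], [0.5688, -0.2644], [0.5551, -0.2674], [0.5409, -0.2279]] [ 0.5544196  -0.24641222]
[[0.5686, -0.2661], [0.5572, -0.2682], [0.5409, -0.2295], [0.5501, -0.225]] [ 0.55418929 -0.24719587]
flange tri [ 0.555  -0.2442  0.0941] 0.0006149955098494045
```

The two views give the slot at (0.510, 0.2185, 0.1005) and the bar top at (0.554, -0.2465, 0.117), with the bar's heading about 112°. Both heights agree with the text, so I'll move over the spindle.

```bash
python3 -m creep '{"delta_pos":[[46,-21,0],[46,-21,0],[46,-21,0],[46,-21,0],[46,-21,0],[46,-21,0],[46,-21,0],[46,-21,0],[46,-21,0],[46,-21,0]],"delta_rot":[[0,0,0],[0,0,0],[0,0,0],[0,0,0],[0,0,0],[0,0,0],[0,0,0],[0,0,0],[0,0,0],[0,0,0]],"fingers":[1,1,1,1,1,1,1,1,1,1]}' && python3 -m creep '{"delta_pos":[[0,0,0],[0,0,0],[0,0,0],[0,0,0],[0,0,0],[0,0,0],[0,0,0],[0,0,0],[0,0,0],[0,0,0]],"delta_rot":[[0,0,-8.5],[0,0,-8.5],[0,0,-8.5],[0,0,-8.5],[0,0,-8.5],[0,0,-8.5],[0,0,-8.5],[0,0,-8.5],[0,0,-8.5],[0,0,-8.5]],"fingers":[1,1,1,1,1,1,1,1,1,1]}' && python3 -m creep '{"delta_pos":[[0,0,0],[0,0,0],[0,0,0]],"delta_rot":[[0,0,-6],[0,0,-5],[0,0,0]],"fingers":[1,1,1]}'
python3 - <<'E'
from h import *
s=sensors.sense();ci=vision.camera_info('wrist')
im=vision.read_camera('wrist'); cv2.imwrite('pics/w1.png',im)
import json; json.dump({k:np.array(v).tolist() for k,v in ci.items()},open('w1.json','w'))
from scipy.spatial.transform import Rotation as R
q=s['eef_rot']; M=R.from_quat([q[1],q[2],q[3],q[0]]).as_matrix(); print(s['clock'],s['eef_pos'],s['joints']); print(M.round(4),np.degrees(np.arctan2(M[1,1],M[0,1])))
E
```

```text
clock: 1.15
eef_pos: [0.5477, -0.2476, 0.2311]
eef_rot: [-0.0, 0.99, 0.141, -0.0]
ft_force: [0.9, -1.1, 0.7]
width: 0.998
clock: 2.15
eef_pos: [0.5463, -0.2492, 0.2309]
eef_rot: [-0.0, 0.632, 0.775, -0.0]
ft_force: [0.1, -0.2, 0.6]
width: 0.998
clock: 2.45
eef_pos: [0.5464, -0.2492, 0.2309]
eef_rot: [-0.0, 0.557, 0.831, -0.0]
ft_force: [-0.5, 0.7, 0.2]
width: 0.998
2.45 [ 0.54635404 -0.24916808  0.23086117] [-5.13263407e-01  1.32604910e-01  1.48658520e+00  2.82924156e-05
  1.52314715e+00 -9.03190290e-01]
[[-3.801e-01  9.249e-01 -6.000e-04]
 [ 9.249e-01  3.801e-01  4.000e-04]
 [ 6.000e-04 -4.000e-04 -1.000e+00]] 22.34109447466161
```

View pics/w1.png

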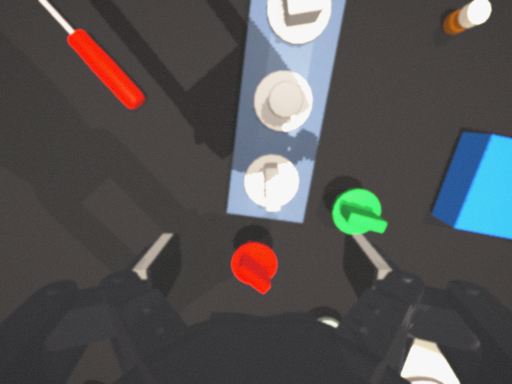

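The wrist view shows the flat spindle at (271,180), between the fingers in columns. I'll zoom in and compare it with a second wrist view taken lower down.

```bash
python3 -m creep '{"delta_pos":[[0,0,30],[0,0,20],[0,0,0]],"delta_rot":[[0,0,0],[0,0,0],[0,0,0]],"fingers":[1,1,1]}'
python3 - <<'E'
from h import *
import json
ci=vision.camera_info('wrist'); im=vision.read_camera('wrist'); cv2.imwrite('pics/w2.png',im)
json.dump({k:np.array(v).tolist() for k,v in ci.items()},open('w2.json','w'))
a=cv2.imread('pics/w1.png'); c1=json.load(open('w1.json'))
p1=proj(c1,(.5544,-.2465,.116)); p2=proj(ci,(.5544,-.2465,.116)); print(p1,p2)
def c(im,x,y,w): return cv2.resize(im[y-w:y+w,x-w:x+w],(400,400),interpolation=cv2.INTER_CUBIC)
f=p2.round().astype(int); print(f)
cv2.imwrite('pics/z2.png',np.hstack([c(a,271,180,40),c(im,f[0],f[1],50)]))
E
```

```text
clock: 2.8
eef_pos: [0.5444, -0.2481, 0.1773]
eef_rot: [-0.003, 0.558, 0.83, -0.0]
ft_force: [-0.0, 0.1, -0.7]
width: 1.0
[269.27611382 188.45086865] [273.0750551  208.18641154]
[273 208]
```

View pics/z2.png

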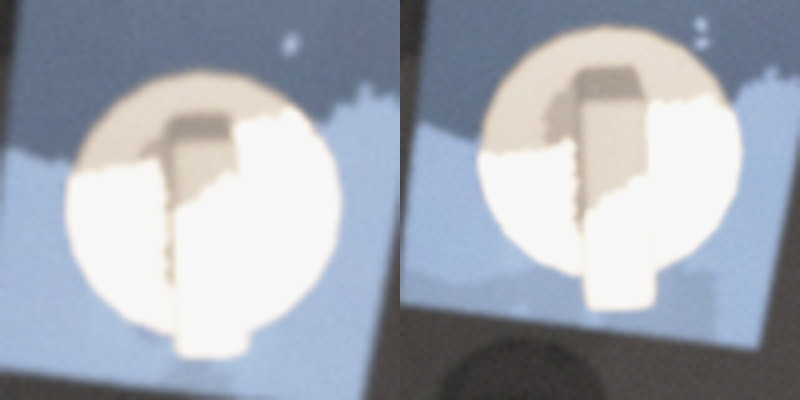

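```bash
python3 - <<'E'
from h import *
import json
c1=json.load(open('w1.json'));c2=json.load(open('w2.json'))
b1=np.array([(167,139),(237,137),(247,356),(173,357)],float)/5+[231,140]-.5
b2=(np.array([(580,100),(646,97),(655,308),(584,309)],float)-[400,0])/4+[223,158]-.5
T=vision.camera_info('top')
print(b1.mean(0),b2.mean(0))
for x in (b1,b2):
    c=c1 if x is b1 else c2
    q=np.array([onz(c,p,.116)[:2] for p in x]); e1=(q[0]+q[1])/2;e2=(q[2]+q[3])/2
    d=e1-e2; print(q.round(4).tolist(),q.mean(0).round(4),np.linalg.norm(d),np.linalg.norm(q[0]-q[1]),np.degrees(np.arctan2(d[1],d[0])))
p,e=tri(ray(c1,*b1.mean(0)),ray(c2,*b2.mean(0))); print('w1-w2',p,e)
t=np.array((350.7,201.75))
for c,b in((c1,b1),(c2,b2)):
    p,e=tri(ray(c,*b.mean(0)),ray(T,*t)); print('w-top',p.round(4),e)
# flange centre via ellipse, z .08
f1=np.array((204,204))/5+[231,140]-.5; f2=np.array((210,150))/4+[223,158]-.5
print(onz(c1,f1,.08),onz(c2,f2,.08))
s=sensors.sense(); print(s['eef_pos'],s['eef_rot'])
E
```

```text
[271.7  188.95] [276.5625 208.375 ]
[[0.5416, -0.2292], [0.5538, -0.2238], [0.573, -0.2636], [0.5595, -0.2694]] [ 0.557  -0.2465] 0.04408175300470486 0.01334324638872949 114.91833948626712
[[0.5424, -0.229], [0.5539, -0.2237], [0.5729, -0.2631], [0.5597, -0.2687]] [ 0.5572 -0.2461] 0.043501788603486885 0.012631951528931226 114.61284666739095
w1-w2 [ 0.55742645 -0.24674372  0.1125305 ] 0.0004350535271700331
w-top [ 0.5499 -0.2352  0.1656] 0.001098978001774638
w-top [ 0.554  -0.2428  0.1286] 0.0023222206618088237
[ 0.55739685 -0.2454485   0.08      ] [ 0.55700632 -0.24482377  0.08      ]
[ 0.545387   -0.24865688  0.17957803] [-1.88860742e-03  5.58100836e-01  8.29770971e-01 -1.59053302e-04]
```

Wrist and fixed views agree to within 2.5 mm: centre (0.5565, -0.246), heading about 114°, top 0.1125–0.117. I'll correct the aim, narrow the fingers and go down part of the way.

```bash
python3 -m creep '{"delta_pos":[[-1.4,10.8,0],[0,0,20],[0,0,20],[0,0,10],[0,0,0],[0,0,0]],"delta_rot":[[0,0,-2],[0,0,0],[0,0,0],[0,0,0],[0,0,0],[0,0,0]],"fingers":[0.5,0.5,0.5,0.5,0.5,0.5]}' 30
python3 - <<'E'
from h import *
im=vision.read_camera('wrist'); cv2.imwrite('pics/w3.png',im)
s=sensors.sense();print(s['clock'],s['eef_pos'],s['eef_rot'],s['width'],s['ft_force'])
E
```

```text
clock: 3.45
eef_pos: [0.5579, -0.2467, 0.1326]
eef_rot: [0.001, 0.543, 0.84, 0.0]
ft_force: [-0.6, 0.3, 1.0]
width: 0.5
3.5 [ 0.55804845 -0.24691382  0.13297169] [1.11675283e-03 5.42635185e-01 8.39967737e-01 9.72270227e-05] 0.4953813202949815 [-0.24929842 -0.07848156 -0.08270701]
```

View pics/w3.png

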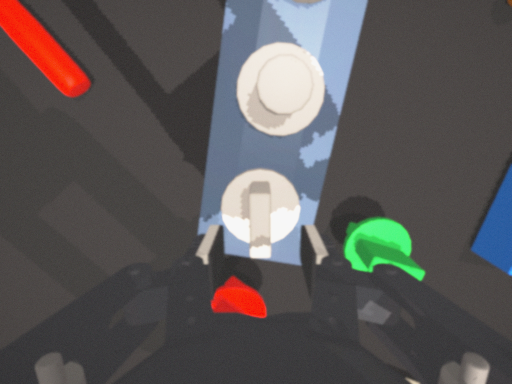

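The bar (col 260, rows 182–255) lies centred between the tips (208 and 318), parallel to the pads. I'll go down and grip.

```bash
python3 -m creep '{"delta_pos":[[0,0,16],[0,0,15],[0,0,10],[0,0,4],[0,0,0]],"delta_rot":[[0,0,0],[0,0,0],[0,0,0],[0,0,0],[0,0,0]],"fingers":[0.5,0.5,0.5,0.5,0.5]}' 60
python3 - <<'E'
from h import *
im=vision.read_camera('wrist'); cv2.imwrite('pics/w4.png',im)
s=sensors.sense();print(s['clock'],s['eef_pos'],s['eef_rot'],s['width'],s['ft_force'])
E
```

```text
clock: 4.0
eef_pos: [0.5562, -0.246, 0.0848]
eef_rot: [-0.001, 0.543, 0.84, -0.0]
ft_force: [-0.4, 0.3, 0.7]
width: 0.5
4.05 [ 0.55673415 -0.24632844  0.08569597] [-5.53502920e-04  5.42717901e-01  8.39914860e-01 -4.01188967e-05] 0.4994620274811764 [ 0.28816396 -0.04170872  0.21919345]
```

View pics/w4.png

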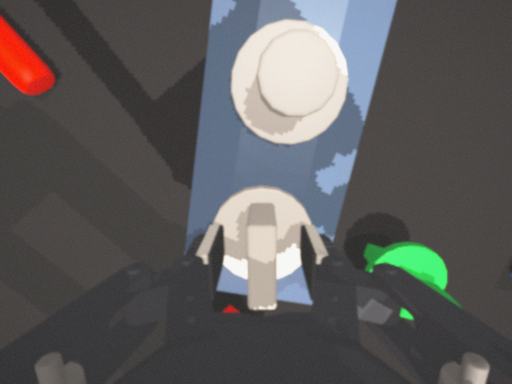

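The bar (col 262) runs between both pads with the tips beside it, and nothing has touched. I'll close on it.

```bash
python3 -m creep '{"delta_pos":[[0,0,-1],[0,0,0],[0,0,0],[0,0,0],[0,0,0],[0,0,0],[0,0,0],[0,0,0]],"delta_rot":[[0,0,0],[0,0,0],[0,0,0],[0,0,0],[0,0,0],[0,0,0],[0,0,0],[0,0,0]],"fingers":[0.3,0.2,0,0,0,0,0,0]}' 60
```

```text
clock: 4.85
eef_pos: [0.5578, -0.2469, 0.0884]
eef_rot: [0.001, 0.543, 0.84, 0.0]
ft_force: [-0.1, -0.4, 6.0]
width: 0.151
```

```bash
python3 -m creep '{"delta_pos":[[0,0,-5],[0,0,-10],[0,0,-15],[0,0,-20],[0,0,-20],[0,0,-20],[0,0,-15],[0,0,-5],[0,0,0]],"delta_rot":[[0,0,0],[0,0,0],[0,0,0],[0,0,0],[0,0,0],[0,0,0],[0,0,0],[0,0,0],[0,0,0]],"fingers":[0,0,0,0,0,0,0,0,0]}' 60
python3 - <<'E'
from h import *
for n in('wrist','scene'): cv2.imwrite(f'pics/{n}5.png',vision.read_camera(n))
s=sensors.sense();print(s['clock'],s['eef_pos'],s['eef_rot'],s['width'],s['ft_force'],s['joints'])
cv2.imwrite('pics/m5.png',cv2.resize(np.vstack([cv2.imread('pics/wrist5.png'),cv2.imread('pics/scene5.png')]),None,fx=.78,fy=.78))
E
```

```text
clock: 5.75
eef_pos: [0.5575, -0.2468, 0.1985]
eef_rot: [0.001, 0.543, 0.84, 0.0]
ft_force: [0.2, -0.5, -2.1]
width: 0.155
5.85 [ 0.55660286 -0.24626797  0.19632141] [-7.12458387e-04  5.42746786e-01  8.39896075e-01 -4.01752719e-05] 0.15229409882008071 [-0.15042902 -0.40249499 -1.6951112 ] [-5.00790565e-01  1.72652045e-01  1.50559096e+00  2.38004327e-05
  1.46477663e+00 -9.24180990e-01]
```

View pics/m5.png

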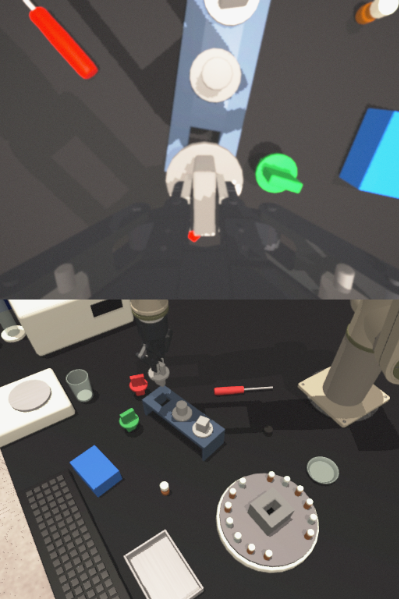

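The spindle is held and upright, and the round and square ones are still in the rest. I'll carry it to just short of the hub, turning it on the way.

```bash
python3 -m creep '{"delta_pos":[[20,6,0],[40,12.5,0],[40,12.5,0],[40,12.5,0],[40,12.5,0],[40,12.5,0],[40,12.5,0],[40,12.5,0],[40,12.5,0],[20,6,0]],"delta_rot":[[0,0,0],[0,0,0],[0,0,0],[0,0,0],[0,0,0],[0,0,0],[0,0,0],[0,0,0],[0,0,0],[0,0,0]],"fingers":[0,0,0,0,0,0,0,0,0,0]}' 60 && python3 -m creep '{"delta_pos":[[0,0,0],[0,0,0],[0,0,0],[0,0,0],[0,0,0],[0,0,0],[0,0,0],[0,0,0],[0,0,0],[0,0,0]],"delta_rot":[[0,0,-7],[0,0,-8],[0,0,-8],[0,0,-8],[0,0,-8],[0,0,-8],[0,0,-8],[0,0,-8],[0,0,-4],[0,0,0]],"fingers":[0,0,0,0,0,0,0,0,0,0]}' 60
python3 - <<'E'
from h import *
import json
ci=vision.camera_info('wrist')
for n in('wrist','top'): cv2.imwrite(f'pics/{n}6.png',vision.read_camera(n))
json.dump({k:np.array(v).tolist() for k,v in ci.items()},open('w6.json','w'))
s=sensors.sense();print(s['clock'],s['eef_pos'],s['eef_rot'],s['width'],s['ft_force'],s['joints'])
print(proj(ci,(.51,.2185,.1)))
E
```

```text
clock: 6.85
eef_pos: [0.5096, 0.1307, 0.1958]
eef_rot: [-0.001, 0.542, 0.84, -0.0]
ft_force: [0.5, -0.3, -1.9]
width: 0.153
clock: 7.85
eef_pos: [0.5104, 0.1276, 0.1958]
eef_rot: [-0.001, -0.011, 1.0, -0.0]
ft_force: [0.3, -0.3, -1.6]
width: 0.152
7.95 [0.51070328 0.1276287  0.19630112] [-8.38763004e-04 -9.80966390e-03  9.99951526e-01 -1.10406740e-04] 0.15226550038526243 [-0.17378701 -0.9120177  -0.29300323] [ 1.47467133e-01 -4.85750867e-02  1.73615940e+00  1.15468574e-05
  1.45570030e+00 -1.44295018e+00]
[361.78089952 194.06336057]
```

View pics/wrist6.png

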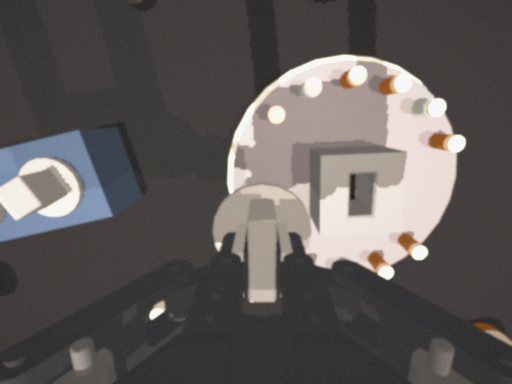

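The slot shows at about (361,194), which is where the measured point projects. The held bar is at col 262, rows 200–298. I'll measure the slot's angle and the bar's offset in the hand.

```bash
python3 - <<'E'
from h import *
im=cv2.imread('pics/wrist6.png')
a=cv2.resize(im[140:240,305:410],None,fx=4,fy=4,interpolation=cv2.INTER_CUBIC)
b=cv2.resize(im[180:310,200:320],None,fx=3,fy=3,interpolation=cv2.INTER_CUBIC)
o=np.zeros((400,800,3),np.uint8); o[:400,:420]=a; o[:390,430:790]=b
cv2.imwrite('pics/z6.png',o)
E
```

```text
(no output)
```

View pics/z6.png

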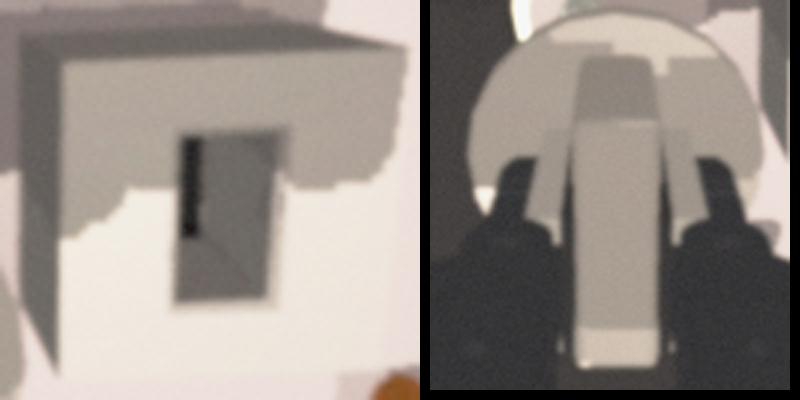

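```bash
python3 - <<'E'
from h import *
import json
c=json.load(open('w6.json')); tcp=np.array([.5105,.1276,.1962])
sl=np.array([(181,131),(288,131),(273,303),(173,303)],float)/4+[305,140]-.5
q=np.array([onz(c,p,.1)[:2] for p in sl]); d=(q[0]+q[1]-q[2]-q[3])/2
print(q.round(4).tolist(),q.mean(0),np.linalg.norm(d),np.degrees(np.arctan2(d[1],d[0])))
T=vision.camera_info('top')
print('tri slot w-top',tri(ray(c,*sl.mean(0)),ray(T,157.6,223.5)))
b=(np.array([(574,124),(658,122),(660,367),(575,367)],float)-[430,0])/3+[200,180]-.5
for h in(.022,.028,.034):
    q=np.array([onz(c,p,tcp[2]+h)[:2] for p in b]); d=(q[0]+q[1]-q[2]-q[3])/2
    print(h,q.mean(0)-tcp[:2],np.linalg.norm(d),np.linalg.norm(q[2]-q[3]),np.degrees(np.arctan2(d[1],d[0])))
E
```

```text
[[0.4902, 0.2054], [0.4896, 0.2291], [0.5301, 0.2311], [0.5306, 0.2079]] [0.51014286 0.21840405] 0.040502726080371275 -176.8537170914086
tri slot w-top (array([0.50950018, 0.21727596, 0.1016883 ]), np.float64(0.0010144291632119122))
0.022 [0.00319567 0.00032446] 0.04431041309423408 0.01446189626325591 -178.36350361746824
0.028 [-0.00025787  0.00024508] 0.042083181988083265 0.013734979428990593 -178.36350361746824
0.034 [-0.00371141  0.0001657 ] 0.039855950881932556 0.013008062594725261 -178.36350361746827
```

Slot: (0.510, 0.2184), 40.5 mm long, at about 2.5°. The bar sits within 2–3 mm of the TCP at 1.6°. I'll move over the slot.

```bash
python3 -m creep '{"delta_pos":[[0,10,0],[0,20,0],[0,25,0],[0,25,0],[0,10.7,0],[0,0,10],[0,0,15],[0,0,0],[0,0,0]],"delta_rot":[[0,0,-1],[0,0,0],[0,0,0],[0,0,0],[0,0,0],[0,0,0],[0,0,0],[0,0,0],[0,0,0]],"fingers":[0,0,0,0,0,0,0,0,0]}' 60
python3 - <<'E'
from h import *
import json
for n in('wrist','scene','top'): 
    json.dump({k:np.array(v).tolist() for k,v in vision.camera_info(n).items()},open(n+'7.json','w'))
    cv2.imwrite(f'pics/{n}7.png',vision.read_camera(n))
s=sensors.sense();print(s['clock'],s['eef_pos'],s['eef_rot'],s['width'],s['ft_force'])
w=cv2.imread('pics/wrist7.png');sc=cv2.imread('pics/scene7.png')
o=np.vstack([w[100:340,130:430],cv2.resize(sc[210:310,285:410],(300,240),interpolation=cv2.INTER_CUBIC)])
cv2.imwrite('pics/m7.png',cv2.resize(o,None,fx=1.2,fy=1.2))
E
```

```text
clock: 8.85
eef_pos: [0.5071, 0.2172, 0.1709]
eef_rot: [-0.001, -0.019, 1.0, -0.0]
ft_force: [0.3, -0.5, -1.6]
width: 0.152
9.0 [0.50825623 0.21787242 0.17273691] [ 3.37601096e-04 -1.92659774e-02  9.99814334e-01  7.41365559e-05] 0.15116819429278036 [ 0.97566491 -0.6352569  -1.01050169]
```

View pics/m7.png

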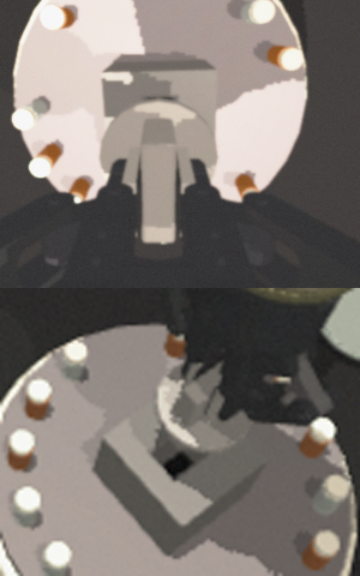

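The held spindle is over the hub with its blade parallel to the slot, and the blade end is at about 0.116. I'll start the insertion and watch the force.

```bash
python3 -m creep '{"delta_pos":[[0,0,8],[0,0,8],[0,0,8],[0,0,6],[0,0,0]],"delta_rot":[[0,0,0],[0,0,0],[0,0,0],[0,0,0],[0,0,0]],"fingers":[0,0,0,0,0]}' 60
```

```text
clock: 9.5
eef_pos: [0.5069, 0.2181, 0.1406]
eef_rot: [-0.001, -0.02, 1.0, -0.0]
ft_force: [-0.3, 0.4, -1.6]
width: 0.156
```

```bash
python3 -m creep '{"delta_pos":[[0,0,8],[0,0,8],[0,0,4],[0,0,0],[0,0,0]],"delta_rot":[[0,0,0],[0,0,0],[0,0,0],[0,0,0],[0,0,0]],"fingers":[0,0,0,0,0]}' 60; python3 - <<'E'
from h import *
for i in range(3): s=sensors.sense()
print(s['eef_pos'],s['ft_force'],s['wrist_torque'])
E
```

```text
clock: 10.0
eef_pos: [0.5078, 0.2183, 0.1222]
eef_rot: [-0.0, -0.02, 1.0, -0.0]
ft_force: [0.1, 0.1, -0.9]
width: 0.154
[0.5078096  0.21834872 0.12224082] [ 0.06972276  0.12263408 -0.9245961 ] [-0.03078984 -0.01201426 -0.02314293]
```

```bash
python3 -m creep '{"delta_pos":[[0,0,2],[0,0,2],[0,0,0]],"delta_rot":[[0,0,0],[0,0,0],[0,0,0]],"fingers":[0,0,0]}' 60;  python3 -m creep '{"delta_pos":[[0,0,1],[0,0,1],[0,0,0]],"delta_rot":[[0,0,0],[0,0,0],[0,0,0]],"fingers":[0,0,0]}' 60;
```

```text
clock: 10.3
eef_pos: [0.5077, 0.2183, 0.1181]
eef_rot: [-0.0, -0.02, 1.0, -0.0]
ft_force: [-0.1, -0.6, -1.5]
width: 0.154
clock: 10.6
eef_pos: [0.5079, 0.2184, 0.1164]
eef_rot: [0.0, -0.02, 1.0, 0.0]
ft_force: [-1.4, -0.1, -0.5]
width: 0.153
```

```bash
python3 -m creep '{"delta_pos":[[0,0,1],[0,0,0]],"delta_rot":[[0,0,0],[0,0,0]],"fingers":[0,0]}' 60;  python3 -m creep '{"delta_pos":[[0,0,1],[0,0,0]],"delta_rot":[[0,0,0],[0,0,0]],"fingers":[0,0]}' 60;
```

```text
clock: 10.8
eef_pos: [0.508, 0.2184, 0.1164]
eef_rot: [0.0, -0.02, 1.0, 0.0]
ft_force: [-5.1, -2.0, 6.9]
width: 0.153
clock: 11.0
eef_pos: [0.508, 0.2184, 0.1164]
eef_rot: [0.0, -0.02, 1.0, 0.0]
ft_force: [-9.8, -3.4, 15.7]
width: 0.152
```

Contact came at TCP z 0.1164, within 1 mm of what the grasp height predicts. I'll take the pressure off and look before letting go.

```bash
python3 -m creep '{"delta_pos":[[0,0,-1.5],[0,0,0]],"delta_rot":[[0,0,0],[0,0,0]],"fingers":[0,0]}' 60
python3 - <<'E'
from h import *
for n in('wrist','scene'): cv2.imwrite(f'pics/{n}8.png',vision.read_camera(n))
w=cv2.imread('pics/wrist8.png');sc=cv2.imread('pics/scene8.png')
o=np.hstack([cv2.resize(w[100:340,130:430],(400,320)),cv2.resize(sc[220:300,297:397],(400,320),interpolation=cv2.INTER_CUBIC)])
cv2.imwrite('pics/m8.png',o)
s=sensors.sense();print(s['eef_pos'],s['ft_force'])
E
```

```text
clock: 11.2
eef_pos: [0.5082, 0.2185, 0.1164]
eef_rot: [0.0, -0.02, 1.0, 0.0]
ft_force: [-2.5, -0.6, 3.4]
width: 0.154
[0.50820839 0.21849145 0.116404  ] [-2.30819336 -1.63213497  5.49024673]
```

View pics/m8.png

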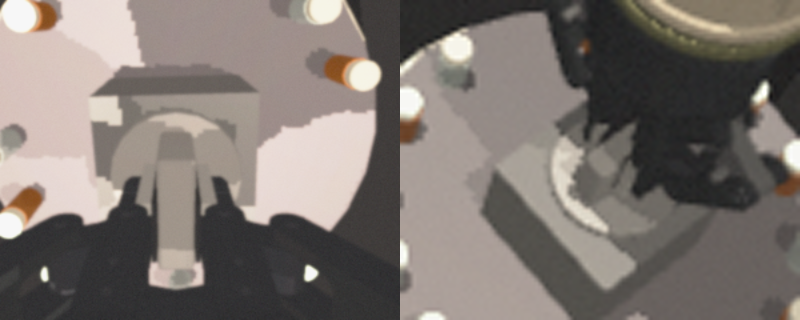

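The flange lies on the hub top, centred, in both views. I'll release and retreat straight up.

```bash
python3 -m creep '{"delta_pos":[[0,0,0],[0,0,0],[0,0,0],[0,0,0],[0,0,0],[0,0,0]],"delta_rot":[[0,0,0],[0,0,0],[0,0,0],[0,0,0],[0,0,0],[0,0,0]],"fingers":[0.2,0.3,0.4,0.5,0.5,0.5]}' 20 && python3 -m creep '{"delta_pos":[[0,0,-5],[0,0,-15],[0,0,-25],[0,0,-30],[0,0,-30],[0,0,-25],[0,0,0]],"delta_rot":[[0,0,0],[0,0,0],[0,0,0],[0,0,0],[0,0,0],[0,0,0],[0,0,0]],"fingers":[0.5,0.5,0.5,0.5,0.5,0.5,0.5]}' 20 && python3 -m creep '{"delta_pos":[[30,0,0],[40,0,0],[40,0,0],[30,0,0],[0,0,0]],"delta_rot":[[0,0,0],[0,0,0],[0,0,0],[0,0,0],[0,0,0]],"fingers":[0.5,0.5,0.5,0.5,0.5]}' 20
python3 - <<'E'
from h import *
import json
for n in('wrist','scene','top'): 
    json.dump({k:np.array(v).tolist() for k,v in vision.camera_info(n).items()},open(n+'9.json','w'))
    cv2.imwrite(f'pics/{n}9.png',vision.read_camera(n))
sc=cv2.imread('pics/scene9.png');t=cv2.imread('pics/top9.png')
cv2.imwrite('pics/m9.png',np.hstack([cv2.resize(t[194:254,128:188],(400,400),interpolation=cv2.INTER_CUBIC),cv2.resize(sc[227:307,307:387],(400,400),interpolation=cv2.INTER_CUBIC)]))
E
```

```text
clock: 11.9
eef_pos: [0.5078, 0.2183, 0.1157]
eef_rot: [-0.0, -0.02, 1.0, -0.0]
ft_force: [0.3, -0.4, 0.2]
width: 0.498
clock: 12.6
eef_pos: [0.5102, 0.2192, 0.2525]
eef_rot: [0.004, -0.02, 1.0, 0.001]
ft_force: [0.5, 0.7, 0.4]
width: 0.498
clock: 13.1
eef_pos: [0.3653, 0.2129, 0.2462]
eef_rot: [0.0, -0.02, 1.0, 0.0]
ft_force: [0.7, -0.5, -0.4]
width: 0.502
```

View pics/m9.png

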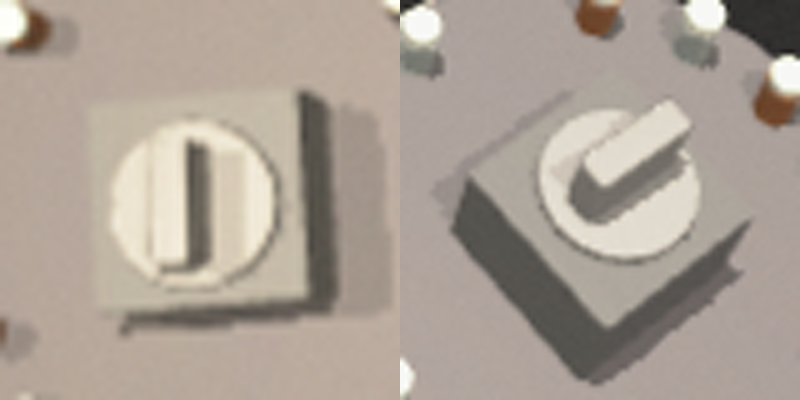

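View pics/scene9.png

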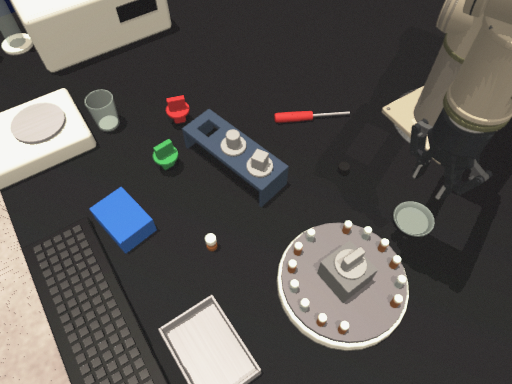

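```bash
python3 - <<'E'
from h import *
import json
T=json.load(open('top9.json'));S=json.load(open('scene9.json'))
b=np.array([(155,140),(188,140),(187,268),(152,266)],float)/(400/60)+[128,194]-.5
s=(np.array([(586,156),(672,100),(692,124),(605,187)],float)-[400,0])/5+[307,227]-.5
print('bar',tri(ray(T,*b.mean(0)),ray(S,*s.mean(0))))
f=np.array((194.,205))/(400/60)+[128,194]-.5; g=np.array((220.,185))/5+[307,227]-.5
print('flange',tri(ray(T,*f),ray(S,*g)))
# ellipse ends: flange top width in the two directions at z=.108
for ci,o,k,P in((T,[128,194],400/60,[(111,205),(278,205),(194,118),(194,290)]),(S,[307,227],5,[(139,180),(300,190),(205,109),(235,258)])):
    q=np.array([onz(ci,np.array(p)/k+o-.5,.108)[:2] for p in P]); print(q.mean(0).round(4),np.linalg.norm(q[0]-q[1]),np.linalg.norm(q[2]-q[3]))
print(sensors.sense()['ft_force'])
E
```

```text
bar (array([0.50635761, 0.21757582, 0.1433495 ]), np.float64(0.0008379382842325947))
flange (array([0.50730657, 0.21827802, 0.10743567]), np.float64(0.0012248104657417553))
[0.5079 0.2176] 0.05984548150615932 0.06158629988173438
[0.5068 0.2183] 0.0596887088107987 0.05996438097935442
[ 0.57104096 -0.44742805 -0.58945342]
```

View pics/wrist9.png

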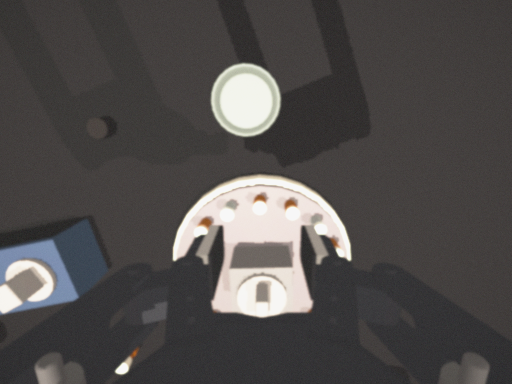

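The bar top is at 0.1433 (expected 0.144) and the flange top at 0.107 (expected 0.108). The flange is 60 mm wide, within 3 mm of the slot centre, and the robot is clear. I'll hand in.

```bash
python3 -c "
from bench import close_job
print(close_job())"
```

```text
the job is handed in; nothing more can be done
None
```

I lifted the flat spindle out of the rest, turned it about 67° to match the slot, and set it in the hub. I then let go and drew the arm clear, and the job was handed in at about 13 s on the robot's clock.

**Last checks, from the top and scene cameras after release:**

| Check | Measured | Expected |
|---|---|---|
| Bar top height | 143 mm | 144 mm |
| Flange top height | 107 mm | 108 mm |
| Distance from slot centre | about 3 mm, along the slot | within the 5 mm of play |

- **Fit:** the flange looks flat on the hub in both views, and the bar stands upright. The highest force I read was about 19 N, when the flange met the hub.
- **Rest of the scene:** the round and square spindles are still in the rest, and the green and red look-alikes have not moved.
- **Disagreements:** the views differed by about 3° on the slot's angle, and by 2–3 mm on the spindle's place. The angle difference was well inside the play, and neither affected the fit.
- **Failed cross-check:** pairing the wrist and top views gave a wrong height for the bar before the grasp, 129 and 166 mm against 116 mm. I relied on the top/scene and wrist/wrist pairs instead, which agreed.

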